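Close the inner pot of a vapour-cell oven and hold the outer lid

TASK

Close the inner pot of the double-walled vapour-cell oven: take the nested pair of lids off its stand by the knob, carry it level to the oven and lower it fully home, then push the sprung knob down and turn it anticlockwise to its stop so that the inner lid is let go. Lift the outer lid alone straight up, leaving the inner lid seated and undisturbed, and finish while still holding the outer lid level and still, about 10 cm above the oven and touching nothing else. Leave the other things on the table where they are.

Things in the scene. Friction and masses are not known exactly. Their poses are not given: they have to be found in the camera images.
- oven: Fixed double-walled round aluminium oven, open at the top: a base flange 152 mm wide and 10 mm high, an outer pot (128 mm outside, 120 mm bore) and inside it a lower inner pot (90 mm outside, 84 mm bore). Origin: centre of the underside of the base, on the table; z up.
- outer_rim (a point): Centre of the outer pot's mouth, at the height of its rim, 120 mm above the table. When the outer lid is home its origin lies here.
- inner_rim (a point): Centre of the inner pot's mouth, at the height of its rim, 101.5 mm above the table. When the inner lid is seated its origin lies here.
- stand: Fixed black plastic ring on which the nested lids wait: 132 mm outside, 121 mm bore, rim 45 mm above the table. Origin: centre of its underside.
- outer_lid: Round aluminium outer lid, about 0.3 kg with its knob. Origin: centre of its flange's underside (the face that rests on a rim); z up. Flange 135 mm wide, 5 mm thick; below it a register 116 mm wide, 9 mm deep, its foot bevelled 4 mm, for the 120 mm bore. On top, in the middle, a bushing 20 mm wide up to z = 12 mm, with the knob over it.
- inner_lid: Round aluminium inner lid, 0.13 kg, hung under the outer lid at the start. Origin: centre of its flange's underside; z up. Flange 93 mm wide, 4 mm thick; hub up to z = 8 mm, slotted through; register 80 mm wide, 6 mm deep, bevelled 4 mm, for the 84 mm bore. Locked, it hangs 17 mm below the outer lid's origin; with the pair home it is 1.5 mm above its seat and drops when the knob is pushed.
- knob (a point): Grip point in the knob on the outer lid. The knob is an upright black bar 46 mm long (point's x), 12 mm thick (y), 30 mm tall; the point lies 11 mm below its top, 19 mm above its underside, and, locked, 40 mm above the outer lid's origin. Nothing stands beside it; the bushing's top is 9 mm below the knob when locked. The point turns with the knob.
- key_press (a joint): Height of the sprung knob in m: 0 locked, positive pushed down. It yields from 6 N and stops at 0.007 with 10 N. Pushed less than about 0.004, stops on the inner lid keep it from turning. Turned to the end and let up, it springs to about -0.005 (5 mm higher than locked), its foot in the slot.
- key_turn (a joint): Angle of the knob against the outer lid in rad: 0 locked (foot across the slot, inner lid held), 1.22 at the stop (foot in line with the slot, inner lid free). Grows anticlockwise seen from above. It turns with little friction; the lids stay put by weight and push.
- lens_tube: Bystander: black lens tube standing, 33 mm wide, 54 mm high. Origin: centre of its underside.
- post: Bystander: steel optical post standing on a 32 mm foot, 25 mm thick, 82 mm high. Origin: centre of its underside.
- reel: Bystander: flat clear plastic fibre reel, 90 mm wide, 24 mm high. Origin: centre of its underside.
- driver: Bystander: hand driver with black handle, lying, 190 mm long along its x, 26 mm thick. Origin: under its middle, on the table.
There are look-alikes about, which are no part of the job. Several things have the shape of the stand; the one meant has the colours described above.

How it is judged (in metres and radians):
On the way, in this order (a step that is already met when the one before it is completed fails the run):
1. the two lids, locked together, are lifted clear of the stand (z of outer_lid in the frame of stand above 0.075 m and distance between inner_lid and outer_lid below 0.021 m and value of joint key_turn below 0.4 rad), for 0.1 s.
2. the pair, still locked, is home on the oven (horizontal distance between outer_lid and outer_rim below 0.004 m and z of outer_lid in the frame of outer_rim below 0.002 m and angle between outer_lid's own z axis and vertical below 0.04 rad and horizontal distance between inner_lid and inner_rim below 0.005 m and value of joint key_turn below 0.4 rad), for 0.1 s.
3. the knob has been pushed and turned to its stop with the outer lid still home and the inner lid seated (value of joint key_turn above 1.05 rad and z of outer_lid in the frame of outer_rim below 0.003 m and horizontal distance between inner_lid and inner_rim below 0.004 m and z of inner_lid in the frame of inner_rim below 0.0025 m), for 0.1 s.
At the end, for the whole second after the job is handed in: The robot holds the outer lid still and level (10 degrees), 60 to 160 mm above the outer rim and within 40 mm of its axis, touching neither oven, stand nor inner lid; the inner lid lies on the inner rim within 2 mm in height, 4 mm sideways, 0.03 rad of level (z of outer_lid in the frame of outer_rim between 0.06 and 0.16 m and horizontal distance between outer_lid and outer_rim below 0.04 m and angle between outer_lid's own z axis and vertical below 0.17 rad and linear speed of outer_lid below 0.02 m/s and contact force between outer_lid and the fingers above 1 N and contact force between outer_lid and inner_lid below 0.1 N and contact force between outer_lid and oven below 0.1 N and contact force between outer_lid and stand below 0.1 N and contact force between inner_lid and the fingers below 0.1 N and horizontal distance between inner_lid and inner_rim below 0.004 m and z of inner_lid in the frame of inner_rim between -0.002 and 0.002 m and angle between inner_lid's own z axis and vertical below 0.03 rad and linear speed of inner_lid below 0.01 m/s); the arm keeps its last pose, push and grip.
It fails at once if the knob is turned away from locked while the inner lid is not on the inner pot, or the freed inner lid is lifted, shifted or tipped (value of joint key_turn above 0.8 rad and (z of inner_lid in the frame of inner_rim above 0.004 m or horizontal distance between inner_lid and inner_rim above 0.005 m or angle between inner_lid's own z axis and vertical above 0.05 rad)).
It fails at once if the lids are tipped (angle between any of outer_lid, inner_lid's own z axis and vertical above 0.35 rad).
It fails at once if a bystander is moved (distance of any of lens_tube, post, reel, driver from where it was at the start of the episode above 0.02 m).
It also fails if it takes over 48 s, if anything falls off the work surface, if the arm or the gripper's body presses on something with over 40 N, if the wrist force passes 120 N, or if a joint passes its speed limit or range.

ROBOT

A 6-joint arm with a two-finger parallel gripper is mounted at the origin on the work surface. World frame = base frame: x ahead of the robot, y to its left, z up, the work surface at z = 0. Lengths are in m, angles in degrees, forces in N, time in s.
With the tool pointing down it reaches from about 0.4 to 0.825 m from the base axis. Payload 7 kg.
Tool frame: the origin (TCP) lies between the finger pads; the fingertips stand 22 mm ahead of it and the grasp point (between the pads) lies 3 mm ahead of it; z points along the fingers, y is the line along which they close (so a half turn about z gives the same grasp; the last joint's range is limited). The gripper opens to 88 mm and grips with 3 to 60 N. Pads are 19 mm wide; open, the fingers measure 130 mm over their backs; the gripper's body (78 mm by 193 mm) begins 47 mm behind the grasp point.
Start: joints at [91.564, 20.546, 0.682, 0, -70.136, -16.507], TCP at [0.174, 0.652, 0.249] pointing down, gripper open.
Joint ranges: [-176.03, 176.03], [-82.01, 121.73], [-58.28, 71.71], [-173.87, 95.51], [-174.79, -0.11], [-173.66, 173.66]. Speed limits (degrees/s): [136.94, 136.94, 172.46, 180, 180, 180].

INTERFACE

Orientations are given as [roll, pitch, yaw] about the fixed x, y, z axes, in that order (R = Rz(yaw) Ry(pitch) Rx(roll)).
In Python, from plant import ctrl gives the robot as it stands.
- The arm moves only by the tool apply_moves, never from a script. Its argument "targets" is a list of rows, each an object with "travel": the shift along the tool's x, y, z in mm, a list of three; "roll": the turn about the tool's z in degrees; "jaw": the finger opening in mm, from 0 to 87.6. In form: [{"travel": [tx, ty, tz], "roll": roll, "jaw": jaw}, ...]. A call has 1 to 10 rows; each row shifts and turns the commanded pose from where the row before left it, along the tool's axes as they then stand; what a row does not reach is not made up. A row lasts 1/10 s, in which the tool goes at most 50 mm and 8.59 degrees, less where a joint would pass 70% of its speed; a pose out of reach is approached as far as the arm can. A call with a gripper value outside its range is refused whole. The fingers move at their own pace and stop on an object; the grip force is fixed at half the most. Time passes only in rows, so rows that do not move let the fingers close. It gives the time, the measured TCP pose, the force, the opening and the grip force at its end, in the units of the state.
- ctrl.get_obs(): the state, without advancing time (a new reading comes with each control period).
- ctrl.snapshot(name): name is "side" or "top" or "wrist"; returns the picture (480x640x3 uint8, red, green, blue); there is no depth.
- ctrl.calibration(name): a dict with "K" (3x3 intrinsics, pixels), "extrinsics" (4x4, takes a point from camera to world coordinates); the wrist camera has in their place "hand_eye" (4x4, takes a point from camera to tool coordinates, whose origin is the TCP and whose axes are the flange's). Camera axes: x right, y down, z forward; pixel columns grow to the right and rows downward; lengths in m; the calibration is good to about 2 mm. The wrist camera is an equidistant fisheye: a pixel r from the principal point sees the ray r / f radians off the axis. A picture is of the moment at which its call begins: read the wrist's pose just before it. calibration takes no time and is no camera call.
- ctrl.close_job(): hands the job in; it is judged then, once.
The state is a dict: "clock": time; "joint_pos": joint angles; "qvel": joint speeds; "tau": joint torques, N m; "tool_pos": TCP position; "orientation": TCP orientation; "force": force on the tool from outside, world axes, zero at the start; "moment": the same for the moment, N m; "opening": finger opening in m; "gripper_force": force on a finger pad.
Only numpy, scipy, OpenCV 4.12 (cv2) and the standard library are available. Lean on these libraries where they do the work, as an engineer would, in place of code of your own. Each camera call takes 0.05 s, during which the arm holds its last target. There are 200 camera calls.

## Working session

There is one attempt and no reset: what is moved stays moved. The work goes in short steps, Python scripts to look and compute and a tool call to move; the robot and the scene stay as the last step left them, time stands still between calls to the robot, and variables do not carry over. Pictures are saved under pics/ and viewed, at most 10 in all, crops included, and the job is handed in when it is done.

Besides the shell and the picture viewer there is one more tool, called after "Emit:" as name([rows], argument=value, ...), one row to a line, values as JSON. apply_moves: Moves the arm, as the interface text tells. Its arguments: {"type":"object","properties":{"targets":{"type":"array","items":{"type":"object","properties":{"travel":{"type":"array","items":{"type":"number"}},"roll":{"type":"number"},"jaw":{"type":"number"}}}}},"required":["targets"]}

```bash
mkdir -p pics; python3 - <<'E'
from plant import ctrl
import cv2,numpy as np
np.set_printoptions(precision=4,suppress=True)
o=ctrl.get_obs(); print({k:o[k] for k in('clock','tool_pos','orientation','force','opening')})
for n in('side','top'):
    im=ctrl.snapshot(n); cv2.imwrite(f'pics/{n}0.png',im[...,::-1])
    c=ctrl.calibration(n); print(n,c['K'],c['extrinsics'])
c=ctrl.calibration('wrist');print(c)
E
```

```text
{'clock': 0.0, 'tool_pos': array([0.174 , 0.6517, 0.2476]), 'orientation': array([179.904 ,  -0.0083, -14.9504]), 'force': array([0.0431, 0.4745, 0.2221]), 'opening': 0.08755318813629524}
side [[509.1683   0.     330.7773]
 [  0.     509.1683 237.8846]
 [  0.       0.       1.    ]] [[-0.9965 -0.0177  0.0818  0.4875]
 [-0.0797  0.4974 -0.8638  0.8886]
 [-0.0254 -0.8673 -0.4971  0.6069]
 [ 0.      0.      0.      1.    ]]
top [[468.0499   0.     313.7936]
 [  0.     468.0499 237.6628]
 [  0.       0.       1.    ]] [[ 0.0235 -0.9888  0.1475  0.3787]
 [-0.9997 -0.0236  0.0015 -0.0149]
 [ 0.002  -0.1475 -0.9891  1.2872]
 [ 0.      0.      0.      1.    ]]
{'K': array([[371.6483,   0.    , 321.3319],
       [  0.    , 371.6483, 238.4956],
       [  0.    ,   0.    ,   1.    ]]), 'hand_eye': array([[-0.001 , -0.9529, -0.3034,  0.0827],
       [ 1.    , -0.0007, -0.0012, -0.0005],
       [ 0.0009, -0.3034,  0.9529, -0.135 ],
       [ 0.    ,  0.    ,  0.    ,  1.    ]])}
```

View pics/top0.png

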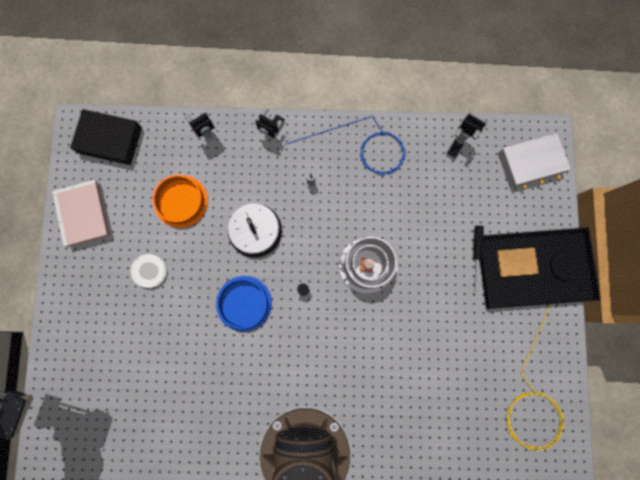

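View pics/side0.png

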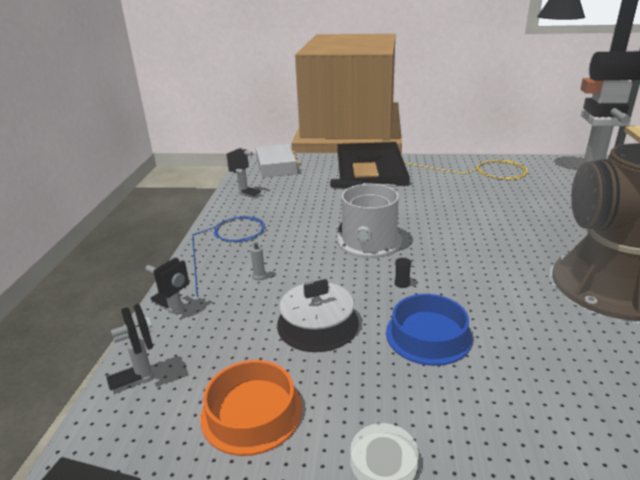

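The top view shows the lids on the black stand at about (254,229), the knob bar from (249,216) to (256,240), the oven mouth at (369,262), the lens tube at (303,289) and the post at (312,184). In the side view the lids are at (317,305), the knob at (316,289) and the oven rim at (370,198).

```bash
cat > h.py <<'E'
import cv2,numpy as np
from plant import ctrl
from scipy.spatial.transform import Rotation as Ro
np.set_printoptions(precision=4,suppress=True)
def ray(n,uv,obs=None):
    c=ctrl.calibration(n);K=c['K'];p=np.array([(uv[0]-K[0,2])/K[0,0],(uv[1]-K[1,2])/K[1,1]])
    if n=='wrist':
        r=np.hypot(*p); d=np.r_[p/r*np.sin(r),np.cos(r)] if r>0 else np.array([0,0,1.])
        T=np.eye(4);T[:3,:3]=Ro.from_euler('xyz',obs['orientation'],degrees=True).as_matrix();T[:3,3]=obs['tool_pos']
        E=T@c['hand_eye']
    else: d=np.r_[p,1];E=c['extrinsics']
    return E[:3,3],E[:3,:3]@d
def onz(n,uv,z,obs=None):
    o,d=ray(n,uv,obs);return o+d*(z-o[2])/d[2]
def circ(P):  # algebraic circle fit with outlier trimming
    P=np.asarray(P)[:,:2]
    for _ in range(8):
        A=np.c_[2*P,np.ones(len(P))];s=np.linalg.lstsq(A,(P**2).sum(1),rcond=None)[0]
        r=np.sqrt(s[2]+s[0]**2+s[1]**2);e=np.abs(np.hypot(*(P-s[:2]).T)-r)
        P=P[e<max(2.5*np.median(e),.0005)]
    return s[:2],r,len(P)
E
python3 - <<'E'
from h import *
im=cv2.imread('pics/top0.png');g=cv2.cvtColor(im,cv2.COLOR_BGR2GRAY)
# lid flange
m=np.zeros_like(g);m[195:265,220:290]=(g[195:265,220:290]>185)*255
cs=max(cv2.findContours(m,0,1)[0],key=cv2.contourArea)[:,0]
print('lid',circ([onz('top',p,.048) for p in cs]))
# knob dark within
k=np.zeros_like(g);k[212:246,244:262]=(g[212:246,244:262]<80)*255
n,l,st,ce=cv2.connectedComponentsWithStats(k);print(st[1:],ce[1:])
i=1+np.argmax(st[1:,4]);pts=np.argwhere(l==i)[:,::-1].astype(float)
W=np.array([onz('top',p,.104) for p in pts])[:,:2];c=W.mean(0);v=np.linalg.svd(W-c)[2][0];print('knob',c,'yaw',np.degrees(np.arctan2(v[1],v[0])),np.ptp((W-c)@v))
for n,uv,z in(('top',(369,262),.12),('side',(370,198),.12),('side',(316,284),.104),('side',(317,302),.05),('top',(303,289),.054),('top',(312,178),.08)):print(n,uv,onz(n,uv,z))
cv2.imwrite('pics/ov.png',cv2.resize(im[225:305,330:410],None,fx=7,fy=7,interpolation=2))
E
```

```text
lid (array([0.5884, 0.1524]), np.float64(0.06505817637159589), 131)
[[250 223   6  11  34]] [[252.2941 227.9706]]
knob [0.5765 0.145 ] yaw -155.69726003276563 0.029125431962291715
top (369, 262) [ 0.4945 -0.1527  0.12  ]
side (370, 198) [ 0.4947 -0.138   0.12  ]
side (316, 284) [0.5829 0.1744 0.104 ]
side (317, 302) [0.5854 0.1538 0.05  ]
top (303, 289) [0.4259 0.012  0.054 ]
top (312, 178) [ 0.7189 -0.0046  0.08  ]
```

View pics/ov.png

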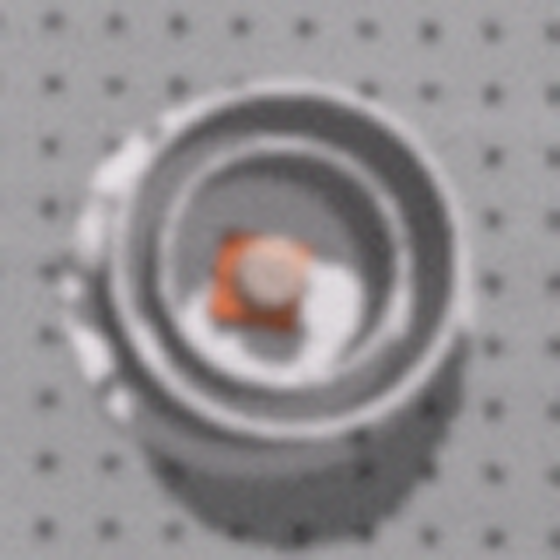

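The crop shows the oven's outer rim centred at crop (290,260), which is full-image (371.4,262). It also shows the concentric inner rim. Next I move the wrist camera over the lids.

Emit:
apply_moves([
  {"travel":[38,27,0],"roll":0,"jaw":80},
  {"travel":[38,27,0],"roll":0,"jaw":80},
  {"travel":[38,27,0],"roll":0,"jaw":80},
  {"travel":[38,27,0],"roll":0,"jaw":80},
  {"travel":[38,27,0],"roll":0,"jaw":80},
  {"travel":[38,27,0],"roll":0,"jaw":80},
  {"travel":[38,27,0],"roll":0,"jaw":80},
  {"travel":[38,27,0],"roll":0,"jaw":80},
  {"travel":[38,27,0],"roll":0,"jaw":80},
  {"travel":[38,27,0],"roll":0,"jaw":80},
])

```text
clock: 1.1
tool_pos: [0.4723, 0.2916, 0.2485]
orientation: [180.0, 0.0, -14.9]
force: [1.4, 0.4, 0.5]
opening: 0.0798
gripper_force: 0.0
```

Emit:
apply_moves([
  {"travel":[38,27,0],"roll":0,"jaw":80},
  {"travel":[38,27,0],"roll":0,"jaw":80},
  {"travel":[38,27,0],"roll":0,"jaw":80},
  {"travel":[38,27,0],"roll":0,"jaw":80},
  {"travel":[0,0,0],"roll":-8,"jaw":80},
  {"travel":[0,0,0],"roll":-8,"jaw":80},
  {"travel":[0,0,0],"roll":-8,"jaw":80},
  {"travel":[0,0,0],"roll":-7,"jaw":80},
  {"travel":[0,0,0],"roll":0,"jaw":80},
  {"travel":[0,0,0],"roll":0,"jaw":80},
])

```text
clock: 2.1
tool_pos: [0.5905, 0.1497, 0.2483]
orientation: [180.0, 0.0, 15.8]
force: [0.2, -0.5, -0.5]
opening: 0.0796
gripper_force: 0.0
```

```bash
python3 - <<'E'
from h import *
o=ctrl.get_obs();im=ctrl.snapshot('wrist')[...,::-1];cv2.imwrite('pics/w1.png',im)
import pickle;pickle.dump(o,open('w1.pkl','wb'));print(o['clock'],o['tool_pos'],o['orientation'],o['joint_pos'],o['force'])
E
```

```text
2.1 [0.5905 0.1497 0.2483] [179.9973   0.0309  15.848 ] [ 32.5788  14.4307  -8.026   -0.0069 -67.5736  73.2718] [ 0.2269 -0.5346 -0.5279]
```

View pics/w1.png

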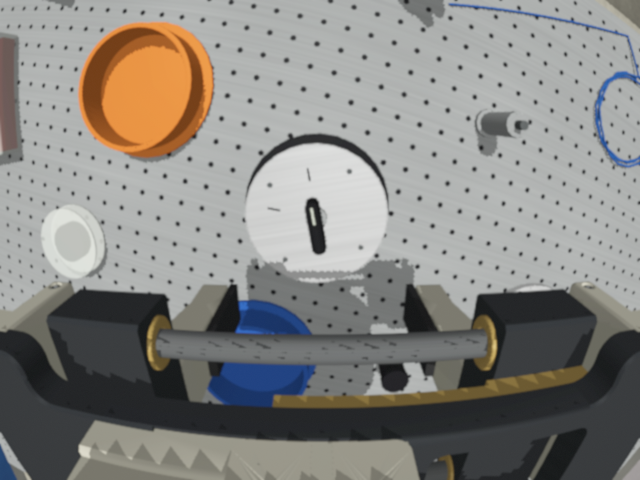

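The wrist view shows the lids' disc centred at about (317,211), with the knob bar from (311,201) to (319,251) running nearly along tool x. The post is at (500,124).

```bash
python3 - <<'E'
from h import *
import pickle;o=pickle.load(open('w1.pkl','rb'))
im=cv2.imread('pics/w1.png');g=cv2.cvtColor(im,cv2.COLOR_BGR2GRAY)
m=np.zeros_like(g);m[135:262,240:395]=(g[135:262,240:395]>170)*255
m=cv2.morphologyEx(m,cv2.MORPH_OPEN,np.ones((7,7)))
cs=max(cv2.findContours(m,0,1)[0],key=cv2.contourArea)[:,0];cs=cs[(cs[:,1]<250)]
# keep only upper arcs not over shadow
for z in(.050,):print('lid',circ([onz('wrist',p,z,o) for p in cs]))
k=np.zeros_like(g);k[190:262,298:335]=(g[190:262,298:335]<70)*255
n,l,st,ce=cv2.connectedComponentsWithStats(k);print(st[1:])
i=1+np.argmax(st[1:,4]);cn=cv2.findContours((l==i).astype(np.uint8),0,1)[0][0]
for z in (.096,.066):
  W=np.array([onz('wrist',p[0],z,o)[:2] for p in cn],np.float32)
  r=cv2.minAreaRect(W*1000);print(z,r);b=cv2.boxPoints(r)
  e=[b[1]-b[0],b[2]-b[1]];e=max(e,key=np.linalg.norm);print('yaw',np.degrees(np.arctan2(e[1],e[0]))%180)
E
```

```text
lid (array([0.5811, 0.1525]), np.float64(0.0728826694811926), 132)
[[306 199  19  55 575]]
0.096 ((590.6598510742188, 155.53411865234375), (45.55270004272461, 10.640835762023926), 25.450180053710938)
yaw 25.450207
0.066 ((582.353515625, 153.7436065673828), (50.31031799316406, 11.75217056274414), 25.450090408325195)
yaw 25.45009
```

Emit:
apply_moves([
  {"travel":[0,0,25],"roll":-5,"jaw":50},
  {"travel":[0,0,25],"roll":-4.6,"jaw":50},
  {"travel":[2,-5,20],"roll":0,"jaw":50},
  {"travel":[0,0,0],"roll":0,"jaw":50},
  {"travel":[0,0,0],"roll":0,"jaw":50},
])

```text
clock: 2.65
tool_pos: [0.5904, 0.1552, 0.1789]
orientation: [180.0, 0.0, 25.6]
force: [0.0, 0.1, -0.2]
opening: 0.0513
gripper_force: 0.0
```

```bash
python3 - <<'E'
from h import *
o=ctrl.get_obs();im=ctrl.snapshot('wrist')[...,::-1];cv2.imwrite('pics/w2.png',im)
import pickle;pickle.dump(o,open('w2.pkl','wb'));print(o['clock'],o['tool_pos'],o['orientation'],o['opening'])
E
```

```text
2.65 [0.5904 0.1552 0.1789] [179.9718   0.0248  25.5965] 0.05129794275603208
```

View pics/w2.png

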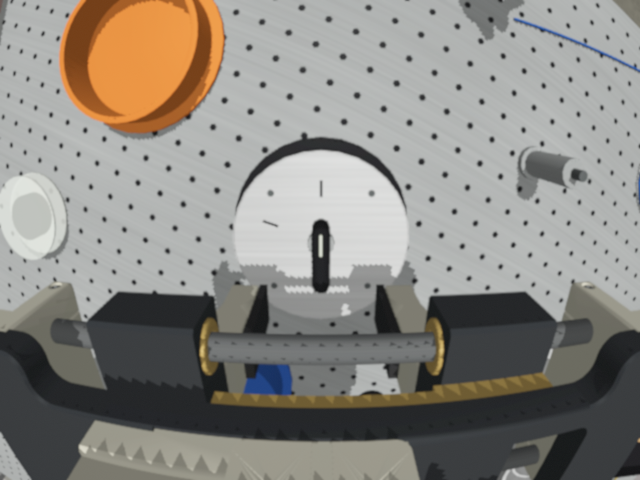

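The knob bar now stands upright in the image, from (321,220) to (320,292), centred between the fingers and aligned with tool x. Next I measure it.

```bash
python3 - <<'E'
from h import *
import pickle;o=pickle.load(open('w2.pkl','rb'))
im=cv2.imread('pics/w2.png');g=cv2.cvtColor(im,cv2.COLOR_BGR2GRAY)
k=np.zeros_like(g);k[205:305,304:340]=(g[205:305,304:340]<70)*255
n,l,st,ce=cv2.connectedComponentsWithStats(k);print(st[1:])
i=1+np.argmax(st[1:,4]);cn=cv2.findContours((l==i).astype(np.uint8),0,1)[0][0]
W=np.array([onz('wrist',p[0],.096,o)[:2] for p in cn],np.float32)
r=cv2.minAreaRect(W*1000);print(r)
R=Ro.from_euler('xyz',o['orientation'],degrees=True).as_matrix()
print('tool offset',R.T@(np.r_[np.array(r[0])/1000,.085]-o['tool_pos']))
# lid edge rays from centre: white->black transition, upper half
P=[]
for a in np.radians(np.arange(185,356,5)):
    d=np.array([np.cos(a),np.sin(a)]);q=[np.array([321,230])+d*t for t in np.arange(60,105,.5)]
    v=cv2.remap(g,np.array([[x[0] for x in q]],np.float32),np.array([[x[1] for x in q]],np.float32),1)[0].astype(int)
    j=np.where(v<130)[0]
    if len(j):P.append(onz('wrist',q[j[0]],.0475,o))
print('lid',circ(P),len(P))
E
```

```text
[[312 220  18  72 949]]
((591.4867553710938, 156.91319274902344), (47.515052795410156, 10.428897857666016), 25.0916748046875)
tool offset [ 0.0018 -0.0012  0.0939]
lid (array([0.5874, 0.1548]), np.float64(0.06764249491328718), 23) 32
```

Emit:
apply_moves([
  {"travel":[0,-1,25],"roll":0.4,"jaw":50},
  {"travel":[0,0,25],"roll":0,"jaw":50},
  {"travel":[0,0,20],"roll":0,"jaw":50},
  {"travel":[0,0,12],"roll":0,"jaw":40},
  {"travel":[0,0,7],"roll":0,"jaw":30},
  {"travel":[0,0,0],"roll":0,"jaw":20},
  {"travel":[0,0,0],"roll":0,"jaw":17},
  {"travel":[0,0,0],"roll":0,"jaw":15},
  {"travel":[0,0,0],"roll":0,"jaw":13},
  {"travel":[0,0,0],"roll":0,"jaw":12},
])

```text
clock: 3.7
tool_pos: [0.5902, 0.1561, 0.0902]
orientation: [180.0, -0.1, 25.3]
force: [0.7, -1.6, 1.9]
opening: 0.0128
gripper_force: 1.2
```

Emit:
apply_moves([
  {"travel":[0,0,0],"roll":0,"jaw":0},
  {"travel":[0,0,0],"roll":0,"jaw":0},
  {"travel":[0,0,0],"roll":0,"jaw":0},
  {"travel":[0,0,0],"roll":0,"jaw":0},
])

```text
clock: 4.1
tool_pos: [0.5902, 0.156, 0.0899]
orientation: [180.0, -0.0, 25.3]
force: [1.2, -1.7, 3.6]
opening: 0.0118
gripper_force: 30.0
```

Emit:
apply_moves([
  {"travel":[0,0,-5],"roll":0,"jaw":0},
  {"travel":[0,0,-10],"roll":0,"jaw":0},
  {"travel":[0,0,-15],"roll":0,"jaw":0},
  {"travel":[0,0,-20],"roll":0,"jaw":0},
  {"travel":[0,0,-20],"roll":0,"jaw":0},
  {"travel":[0,0,-20],"roll":0,"jaw":0},
  {"travel":[0,0,-20],"roll":0,"jaw":0},
  {"travel":[0,0,-15],"roll":0,"jaw":0},
  {"travel":[0,0,-5],"roll":0,"jaw":0},
  {"travel":[0,0,0],"roll":0,"jaw":0},
])

```text
clock: 5.1
tool_pos: [0.5896, 0.1562, 0.22]
orientation: [-180.0, -0.0, 25.3]
force: [-0.4, 0.8, -4.1]
opening: 0.012
gripper_force: 30.0
```

```bash
python3 - <<'E'
from h import *
o=ctrl.get_obs();print(o['clock'],o['tool_pos'],o['orientation'],o['force'],o['moment'],o['opening'],o['joint_pos'])
im=ctrl.snapshot('wrist')[...,::-1];s=ctrl.snapshot('side')[...,::-1]
cv2.imwrite('pics/c3.png',np.hstack([cv2.resize(im,(400,300)),cv2.resize(s,(400,300))]));cv2.imwrite('pics/s3.png',s);cv2.imwrite('pics/w3.png',im)
# oven circle in top view: bright rim, elliptical ray search around (371.4,262)
g=cv2.cvtColor(cv2.imread('pics/top0.png'),cv2.COLOR_BGR2GRAY)
c0=np.array([371.4,262]);P=[]
for a in np.radians(np.arange(0,360,6)):
    d=np.array([np.cos(a),np.sin(a)]);t=np.arange(20,29,.2)
    q=c0+d*t[:,None];v=cv2.remap(g,q[None,:,0].astype(np.float32),q[None,:,1].astype(np.float32),cv2.INTER_CUBIC)[0].astype(float)
    j=np.argmax(v);
    if 0<j<len(t)-1:P.append(onz('top',q[j],.12))
print('rim mid (expect r .062)',circ(P),len(P))
P=[]
for a in np.radians(np.arange(0,360,6)):
    d=np.array([np.cos(a),np.sin(a)]);t=np.arange(14,20,.2)
    q=np.array([370.7,262])+d*t[:,None];v=cv2.remap(g,q[None,:,0].astype(np.float32),q[None,:,1].astype(np.float32),cv2.INTER_CUBIC)[0].astype(float)
    j=np.argmax(v)
    if 0<j<len(t)-1:P.append(onz('top',q[j],.1015))
print('inner mid (r .0435)',circ(P),len(P))
E
```

```text
5.1 [0.5896 0.1562 0.22  ] [-179.9662   -0.034    25.251 ] [-0.376   0.7809 -4.0521] [-0.0683 -0.0262 -0.0298] 0.012007527020243465 [ 33.151   15.5884 -10.2656  -0.032  -64.1077  82.1139]
rim mid (expect r .062) (array([ 0.497 , -0.1578]), np.float64(0.06186313485356474), 39) 58
inner mid (r .0435) (array([ 0.4976, -0.1576]), np.float64(0.04249426111204412), 27) 56
```

View pics/c3.png

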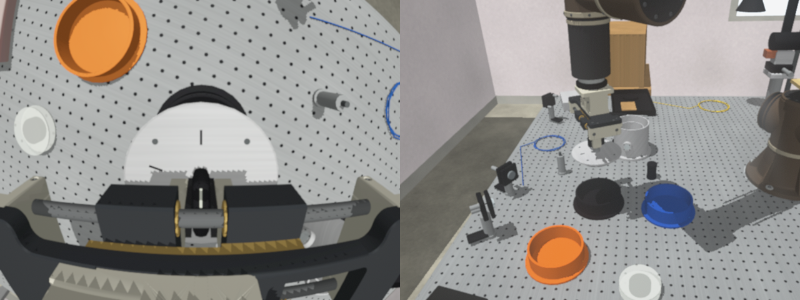

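The left view shows the lids held by the knob, with the disc edge a smooth arc topping out at (200,100). The right view shows the pair level, about 13 cm above the empty black stand at (598,198).

```bash
python3 - <<'E'
from h import *
def edge(g,c0,angs,t,fall):
    out=[]
    for a in np.radians(angs):
        q=np.array(c0)+np.array([np.cos(a),np.sin(a)])*t[:,None]
        v=cv2.remap(g,q[None,:,0].astype(np.float32),q[None,:,1].astype(np.float32),cv2.INTER_LINEAR)[0].astype(float)
        dv=np.diff(cv2.GaussianBlur(v[None],(0,0),2)[0]);j=np.argmin(dv)
        if 0<j<len(dv)-1 and dv[j]<-fall:out.append(q[j])
    return out
g=cv2.cvtColor(cv2.imread('pics/top0.png'),cv2.COLOR_BGR2GRAY)
E=edge(g,(254,228),np.arange(0,360,5),np.arange(17,32,.25),3)
for z in(.045,.05):print('top lid',circ([onz('top',p,z) for p in E]),len(E))
o=ctrl.get_obs();g=cv2.cvtColor(cv2.imread('pics/w3.png'),cv2.COLOR_BGR2GRAY)
R=Ro.from_euler('xyz',o['orientation'],degrees=True).as_matrix()
E=edge(g,(321,270),np.arange(200,341,3),np.arange(80,150,.5),1.5)
for dz in(.040,.045):
    W=np.array([onz('wrist',p,o['tool_pos'][2]-dz,o) for p in E])-o['tool_pos'];print('lid in tool',dz,circ((W@R)[:,:2]),len(E))
E
```

```text
top lid (array([0.5868, 0.1515]), np.float64(0.06705309386700187), 54) 72
top lid (array([0.586 , 0.1508]), np.float64(0.06678320590011243), 54) 72
lid in tool 0.04 (array([-0.0003, -0.0005]), np.float64(0.06493996642212203), 34) 47
lid in tool 0.045 (array([-0.0026, -0.0006]), np.float64(0.0667967095508501), 34) 47
```

Emit:
apply_moves([
  {"travel":[-5.3,6,0],"roll":0,"jaw":0},
  {"travel":[-10.7,12.1,0],"roll":0,"jaw":0},
  {"travel":[-16,18.1,0],"roll":0,"jaw":0},
  {"travel":[-18.7,21.1,0],"roll":0,"jaw":0},
  {"travel":[-18.7,21.1,0],"roll":0,"jaw":0},
  {"travel":[-18.7,21.1,0],"roll":0,"jaw":0},
  {"travel":[-18.7,21.1,0],"roll":0,"jaw":0},
  {"travel":[-18.7,21.1,0],"roll":0,"jaw":0},
  {"travel":[-18.7,21.1,0],"roll":0,"jaw":0},
  {"travel":[-18.7,21.1,0],"roll":0,"jaw":0},
])

```text
clock: 6.2
tool_pos: [0.5191, -0.0824, 0.2196]
orientation: [180.0, 0.0, 25.2]
force: [0.6, -0.0, -3.8]
opening: 0.0119
gripper_force: 30.0
```

Emit:
apply_moves([
  {"travel":[-18.7,21.1,0],"roll":0,"jaw":0},
  {"travel":[-16,18.1,0],"roll":0,"jaw":0},
  {"travel":[-10.7,12.1,0],"roll":0,"jaw":0},
  {"travel":[-5.3,6,0],"roll":0,"jaw":0},
  {"travel":[0,0,0],"roll":2,"jaw":0},
  {"travel":[0,0,0],"roll":4,"jaw":0},
  {"travel":[0,0,0],"roll":6,"jaw":0},
  {"travel":[0,0,0],"roll":6,"jaw":0},
  {"travel":[0,0,0],"roll":6,"jaw":0},
  {"travel":[0,0,0],"roll":6,"jaw":0},
])

```text
clock: 7.2
tool_pos: [0.4988, -0.1537, 0.2195]
orientation: [-180.0, 0.0, -5.0]
force: [0.6, -0.1, -4.6]
opening: 0.0117
gripper_force: 30.0
```

Emit:
apply_moves([
  {"travel":[0,0,0],"roll":6,"jaw":0},
  {"travel":[0,0,0],"roll":5,"jaw":0},
  {"travel":[0,0,0],"roll":3,"jaw":0},
  {"travel":[0,0,0],"roll":1,"jaw":0},
  {"travel":[0,0,0],"roll":0,"jaw":0},
  {"travel":[0,0,0],"roll":0,"jaw":0},
])

```text
clock: 7.8
tool_pos: [0.4993, -0.1534, 0.2196]
orientation: [-180.0, -0.0, -19.7]
force: [-0.7, -0.2, -4.3]
opening: 0.0118
gripper_force: 30.0
```

```bash
python3 - <<'E'
from h import *
o=ctrl.get_obs();print(o['clock'],o['tool_pos'],o['orientation'],o['force'],o['opening'],o['joint_pos'])
w=ctrl.snapshot('wrist')[...,::-1];s=ctrl.snapshot('side')[...,::-1]
cv2.imwrite('pics/s4.png',s);cv2.imwrite('pics/w4.png',w)
cv2.imwrite('pics/c4.png',np.hstack([cv2.resize(s[120:270,290:450],(640,600)),cv2.resize(w,(160,120)).repeat(1,0)[:600] if 0 else np.vstack([cv2.resize(w,(160,120)),np.zeros((480,160,3),np.uint8)])]))
E
```

```text
7.8 [ 0.4993 -0.1534  0.2196] [-179.998    -0.0013  -19.6789] [-0.6616 -0.178  -4.3415] 0.011846551566133085 [  4.4624   7.4135 -20.8797  -0.0015 -61.7047  65.8595]
```

View pics/c4.png

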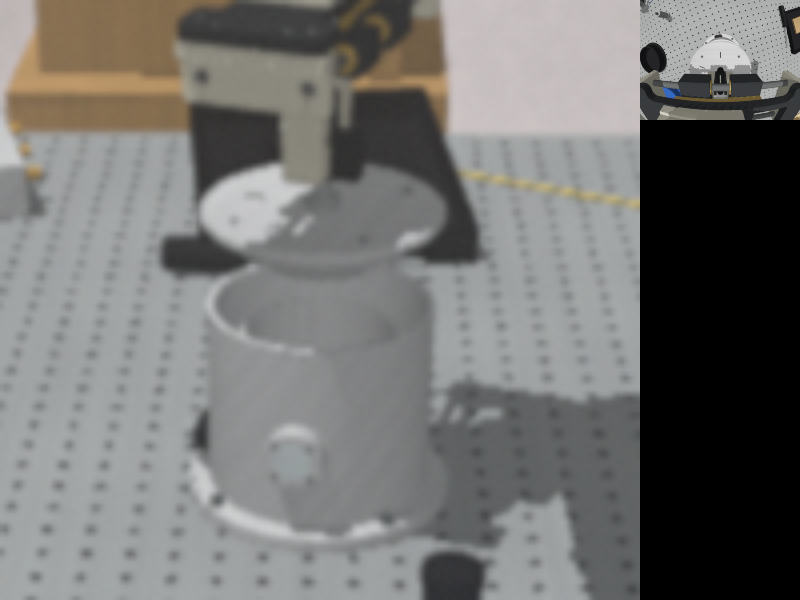

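The side crop shows the lid's flange spanning columns 200–447 (centre 323.5) above the oven rim spanning 207–433 (centre 320), so they are nearly aligned. The lid looks level.

```bash
python3 - <<'E'
from h import *
def ony(uv,y):
    o,d=ray('side',uv);return o+d*(y-o[1])/d[1]
def f(c,r):return (290+c/4-.375,120+r/4-.375)
for L,R_,row in((200,447,212),(207,433,308)):
    print([ony(f(c,row),-.155) for c in(L,R_,(L+R_)/2)])
# rim near/far in y : front top edge row ~350, back row ~262 ; lid front ~262(lower edge), back 162(top)
for n,rb,rf,z in(('rim',262,352,.12),('lidtop',162,254,.18)):
    print(n,[onz('side',f(322,r),z) for r in(rb,rf)])
g=cv2.cvtColor(cv2.imread('pics/w4.png'),cv2.COLOR_BGR2GRAY)
E
```

```text
[array([ 0.5624, -0.155 ,  0.1729]), array([ 0.4273, -0.155 ,  0.1739]), array([ 0.4945, -0.155 ,  0.1734])]
[array([ 0.5594, -0.155 ,  0.1146]), array([ 0.4326, -0.155 ,  0.1161]), array([ 0.4957, -0.155 ,  0.1153])]
rim [array([ 0.4953, -0.208 ,  0.12  ]), array([ 0.4938, -0.0901,  0.12  ])]
lidtop [array([ 0.4962, -0.213 ,  0.18  ]), array([ 0.4945, -0.083 ,  0.18  ])]
```

Emit:
apply_moves([
  {"travel":[0.9,-0.3,6],"roll":0,"jaw":0},
  {"travel":[0,0,12],"roll":0,"jaw":0},
  {"travel":[0,0,12],"roll":0,"jaw":0},
  {"travel":[0,0,8],"roll":0,"jaw":0},
  {"travel":[0,0,3],"roll":0,"jaw":0},
  {"travel":[0,0,2],"roll":0,"jaw":0},
  {"travel":[0,0,2],"roll":0,"jaw":0},
  {"travel":[0,0,0],"roll":0,"jaw":0},
])

```text
clock: 8.7
tool_pos: [0.5006, -0.1533, 0.1746]
orientation: [-180.0, -0.0, -19.7]
force: [-0.6, 0.2, -3.9]
opening: 0.0117
gripper_force: 30.0
```

Emit:
apply_moves([
  {"travel":[0,0,1],"roll":0,"jaw":0},
  {"travel":[0,0,1],"roll":0,"jaw":0},
  {"travel":[0,0,1],"roll":0,"jaw":0},
  {"travel":[0,0,0],"roll":0,"jaw":0},
])

```text
clock: 9.1
tool_pos: [0.5005, -0.1533, 0.1715]
orientation: [180.0, -0.0, -19.7]
force: [0.9, -0.8, -3.8]
opening: 0.012
gripper_force: 30.0
```

Emit:
apply_moves([
  {"travel":[0,0,1],"roll":0,"jaw":0},
  {"travel":[0,0,1],"roll":0,"jaw":0},
  {"travel":[0,0,0],"roll":0,"jaw":0},
])

```text
clock: 9.4
tool_pos: [0.5007, -0.1536, 0.1701]
orientation: [180.0, -0.0, -19.7]
force: [-1.5, -1.9, 1.0]
opening: 0.012
gripper_force: 30.0
```

Emit:
apply_moves([
  {"travel":[-0.6,1.3,0],"roll":0,"jaw":0},
  {"travel":[0,0,0],"roll":0,"jaw":0},
])

```text
clock: 9.6
tool_pos: [0.4994, -0.1544, 0.1694]
orientation: [-180.0, 0.0, -19.8]
force: [0.3, -2.2, -2.9]
opening: 0.012
gripper_force: 30.0
```

Emit:
apply_moves([
  {"travel":[0,0,1],"roll":0,"jaw":0},
  {"travel":[0,0,0],"roll":0,"jaw":0},
])

```text
clock: 9.8
tool_pos: [0.4994, -0.1545, 0.1683]
orientation: [180.0, 0.0, -19.7]
force: [0.6, -3.1, -3.0]
opening: 0.0119
gripper_force: 30.0
```

Emit:
apply_moves([
  {"travel":[0.4,1.2,0],"roll":0,"jaw":0},
  {"travel":[0,0,0],"roll":0,"jaw":0},
])

```text
clock: 10.0
tool_pos: [0.4992, -0.1553, 0.1682]
orientation: [-180.0, 0.0, -19.8]
force: [-0.3, 1.0, -4.6]
opening: 0.0118
gripper_force: 30.0
```

Emit:
apply_moves([
  {"travel":[0,0,1],"roll":0,"jaw":0},
  {"travel":[0,0,0],"roll":0,"jaw":0},
])

```text
clock: 10.2
tool_pos: [0.4993, -0.1554, 0.1673]
orientation: [-180.0, 0.0, -19.7]
force: [-0.0, 0.6, -3.6]
opening: 0.0117
gripper_force: 30.0
```

Emit:
apply_moves([
  {"travel":[0,0,1],"roll":0,"jaw":0},
  {"travel":[0,0,0],"roll":0,"jaw":0},
])

```text
clock: 10.4
tool_pos: [0.4994, -0.1555, 0.1664]
orientation: [-180.0, 0.0, -19.7]
force: [-0.1, -0.2, -3.8]
opening: 0.0122
gripper_force: 30.0
```

Emit:
apply_moves([
  {"travel":[0,0,1],"roll":0,"jaw":0},
  {"travel":[0,0,0],"roll":0,"jaw":0},
])

```text
clock: 10.6
tool_pos: [0.4994, -0.1555, 0.1654]
orientation: [180.0, 0.0, -19.7]
force: [-0.3, 0.1, -4.9]
opening: 0.012
gripper_force: 30.0
```

Emit:
apply_moves([
  {"travel":[0,0,0.5],"roll":0,"jaw":0},
  {"travel":[0,0,0],"roll":0,"jaw":0},
])

```text
clock: 10.8
tool_pos: [0.4995, -0.1556, 0.1652]
orientation: [-180.0, -0.0, -19.7]
force: [-1.0, 1.1, -2.0]
opening: 0.0119
gripper_force: 30.0
```

Emit:
apply_moves([
  {"travel":[0,0,0.5],"roll":0,"jaw":0},
  {"travel":[0,0,0],"roll":0,"jaw":0},
  {"travel":[0,0,0],"roll":0,"jaw":0},
])

```text
clock: 11.1
tool_pos: [0.4996, -0.1556, 0.165]
orientation: [-180.0, -0.0, -19.7]
force: [-2.5, 1.6, 4.0]
opening: 0.0119
gripper_force: 30.0
```

Emit:
apply_moves([
  {"travel":[0,0,0.5],"roll":0,"jaw":0},
  {"travel":[0,0,0.5],"roll":0,"jaw":0},
  {"travel":[0,0,0],"roll":0,"jaw":0},
])

```text
clock: 11.4
tool_pos: [0.4996, -0.1556, 0.1637]
orientation: [-180.0, -0.0, -19.7]
force: [-2.9, 1.7, 5.7]
opening: 0.012
gripper_force: 30.0
```

Emit:
apply_moves([
  {"travel":[0,0,1],"roll":0,"jaw":0},
  {"travel":[0,0,1],"roll":0,"jaw":0},
  {"travel":[0,0,0],"roll":0,"jaw":0},
])

```text
clock: 11.7
tool_pos: [0.4996, -0.1556, 0.1618]
orientation: [180.0, -0.0, -19.7]
force: [-4.9, 2.2, 7.6]
opening: 0.0116
gripper_force: 30.0
```

Emit:
apply_moves([
  {"travel":[0,0,1],"roll":0,"jaw":0},
  {"travel":[0,0,1],"roll":0,"jaw":0},
  {"travel":[0,0,0],"roll":0,"jaw":0},
])

```text
clock: 12.0
tool_pos: [0.4996, -0.1556, 0.1599]
orientation: [180.0, -0.0, -19.7]
force: [-2.8, 1.4, 7.9]
opening: 0.0118
gripper_force: 30.0
```

Emit:
apply_moves([
  {"travel":[-0.5,-0.1,0.8],"roll":0,"jaw":0},
  {"travel":[0,0,0],"roll":0,"jaw":0},
  {"travel":[0,0,0],"roll":0,"jaw":0},
])

```text
clock: 12.3
tool_pos: [0.4995, -0.1555, 0.1594]
orientation: [180.0, -0.1, -19.7]
force: [-3.9, 1.2, 8.8]
opening: 0.0116
gripper_force: 30.0
```

Emit:
apply_moves([
  {"travel":[0,0,0],"roll":-4,"jaw":0},
  {"travel":[0,0,0],"roll":-4,"jaw":0},
  {"travel":[0,0,0],"roll":-4,"jaw":0},
  {"travel":[0,0,0],"roll":-4,"jaw":0},
  {"travel":[0,0,0],"roll":0,"jaw":0},
])

```text
clock: 12.8
tool_pos: [0.4999, -0.1549, 0.1594]
orientation: [-180.0, -0.1, -3.6]
force: [-2.1, 4.4, 8.6]
opening: 0.0116
gripper_force: 30.0
```

```bash
python3 - <<'E'
from h import *
o=ctrl.get_obs();print(o['clock'],o['tool_pos'],o['orientation'],o['force'],o['moment'],o['opening'])
E
```

```text
12.8 [ 0.4999 -0.1549  0.1594] [-179.9707   -0.1029   -3.5865] [-2.0959  4.3566  8.6384] [1.7029 0.9795 0.0239] 0.0115632591735619
```

Emit:
apply_moves([
  {"travel":[-0.2,-0.7,0],"roll":-4,"jaw":0},
  {"travel":[0,-0.2,0],"roll":-4,"jaw":0},
  {"travel":[0,-0.2,0],"roll":-4,"jaw":0},
  {"travel":[0,-0.2,0],"roll":-4,"jaw":0},
  {"travel":[0,-0.2,0],"roll":-4,"jaw":0},
  {"travel":[0,0,0],"roll":0,"jaw":0},
])

```text
clock: 13.4
tool_pos: [0.4997, -0.1535, 0.1595]
orientation: [180.0, -0.1, 16.4]
force: [-2.8, 4.1, 7.5]
opening: 0.0121
gripper_force: 30.0
```

```bash
python3 - <<'E'
from h import *
o=ctrl.get_obs();print(o['clock'],o['tool_pos'],o['orientation'],o['force'],o['moment'],o['opening'])
E
```

```text
13.4 [ 0.4997 -0.1535  0.1595] [179.977   -0.1144  16.4161] [-2.791   4.1145  7.4752] [ 1.3489  0.9256 -0.0648] 0.012051202442642064
```

Emit:
apply_moves([
  {"travel":[0,-0.3,0],"roll":-4,"jaw":0},
  {"travel":[0,-0.3,0],"roll":-4,"jaw":0},
  {"travel":[0,-0.2,0],"roll":-4,"jaw":0},
  {"travel":[0,-0.2,0],"roll":-4,"jaw":0},
  {"travel":[0,-0.2,0],"roll":-4,"jaw":0},
  {"travel":[0,-0.2,0],"roll":-4,"jaw":0},
  {"travel":[0,-0.2,0],"roll":-4,"jaw":0},
  {"travel":[0,0,0],"roll":0,"jaw":0},
])

```text
clock: 14.2
tool_pos: [0.4988, -0.152, 0.1594]
orientation: [180.0, -0.1, 44.4]
force: [-3.0, 3.6, 8.3]
opening: 0.0116
gripper_force: 30.0
```

```bash
python3 - <<'E'
from h import *
o=ctrl.get_obs();print(o['clock'],o['tool_pos'],o['orientation'],o['force'],o['moment'],o['opening'],o['joint_pos'][5])
E
```

```text
14.2 [ 0.4988 -0.152   0.1594] [179.9542  -0.0821  44.4135] [-2.9662  3.6346  8.3069] [1.7831 1.0362 0.0156] 0.01161934993252785 129.79980327296124
```

Emit:
apply_moves([
  {"travel":[0,-0.1,0],"roll":-2,"jaw":0},
  {"travel":[0,-0.1,0],"roll":-2,"jaw":0},
  {"travel":[0,0,0],"roll":-1.5,"jaw":0},
  {"travel":[0,0,0],"roll":0,"jaw":0},
])

```text
clock: 14.6
tool_pos: [0.4986, -0.1518, 0.1593]
orientation: [179.9, -0.1, 49.8]
force: [-3.3, 4.0, 8.5]
opening: 0.0121
gripper_force: 30.0
```

```bash
python3 - <<'E'
from h import *
o=ctrl.get_obs();print(o['clock'],o['tool_pos'],o['orientation'],o['force'],o['moment'],o['opening'],o['joint_pos'][5])
E
```

```text
14.6 [ 0.4986 -0.1518  0.1593] [179.9474  -0.0729  49.8261] [-3.3113  3.973   8.4855] [ 1.6759  1.0835 -0.0049] 0.012057809847647503 135.19394449464264
```

Emit:
apply_moves([
  {"travel":[0,0,0],"roll":-1,"jaw":0},
  {"travel":[0,0,0],"roll":-1,"jaw":0},
  {"travel":[0,0,0],"roll":-1,"jaw":0},
  {"travel":[0,0,0],"roll":0,"jaw":0},
])

```text
clock: 15.0
tool_pos: [0.499, -0.1523, 0.1596]
orientation: [179.9, -0.1, 52.8]
force: [-1.7, 1.1, 8.2]
opening: 0.0117
gripper_force: 30.0
```

```bash
python3 - <<'E'
from h import *
o=ctrl.get_obs();print(o['clock'],o['tool_pos'],o['orientation'],o['force'],o['moment'],o['opening'],o['joint_pos'][5])
im=ctrl.snapshot('wrist')[...,::-1]; cv2.imwrite('pics/w5.png',im)
E
```

```text
15.0 [ 0.499  -0.1523  0.1596] [179.8919  -0.0676  52.792 ] [-1.7122  1.1018  8.2383] [ 0.6435  0.6602 -0.2861] 0.011652809958919604 138.1589752815666
```

View pics/w5.png

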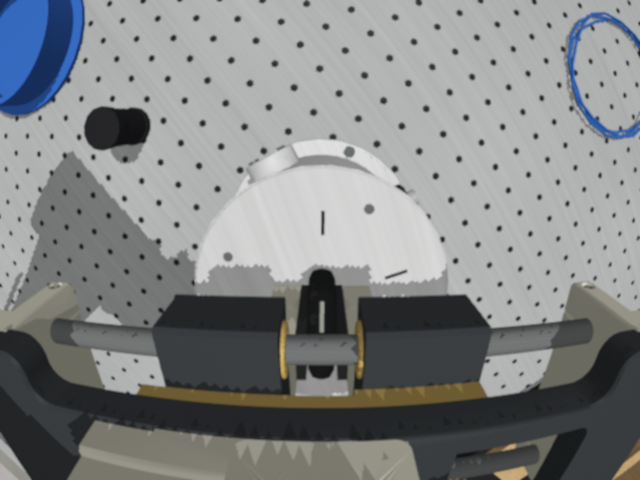

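The picture shows the knob aligned with the free mark at (322,222). The locked mark is now at (396,274), so the stop is reached (Mz ≈ −0.29). Next I let the knob up slowly.

Emit:
apply_moves([
  {"travel":[0,0,0],"roll":0.8,"jaw":0},
  {"travel":[0,0,-1],"roll":0,"jaw":0},
  {"travel":[0,0,-1],"roll":0,"jaw":0},
  {"travel":[0,0,-1],"roll":0,"jaw":0},
  {"travel":[0,0,-1],"roll":0,"jaw":0},
  {"travel":[0,0,0],"roll":0,"jaw":0},
])

```text
clock: 15.65
tool_pos: [0.499, -0.1523, 0.1635]
orientation: [179.9, -0.1, 52.0]
force: [-1.4, 1.0, 6.9]
opening: 0.0118
gripper_force: 30.0
```

Emit:
apply_moves([
  {"travel":[0,0,-1],"roll":0,"jaw":0},
  {"travel":[0,0,-1],"roll":0,"jaw":0},
  {"travel":[0,0,-1],"roll":0,"jaw":0},
  {"travel":[0,0,0],"roll":0,"jaw":0},
  {"travel":[0,0,0],"roll":0,"jaw":0},
])

```text
clock: 16.15
tool_pos: [0.4989, -0.1523, 0.1662]
orientation: [179.9, -0.1, 52.0]
force: [1.2, 1.1, 4.5]
opening: 0.0117
gripper_force: 30.0
```

```bash
python3 - <<'E'
from h import *
o=ctrl.get_obs();print(o['clock'],o['tool_pos'],o['orientation'],o['force'],o['moment'],o['opening'])
E
```

```text
16.15 [ 0.4989 -0.1523  0.1662] [179.9034  -0.0608  51.9756] [1.1686 1.0723 4.5062] [ 0.1788 -0.6308 -0.0887] 0.011706935277990278
```

Emit:
apply_moves([
  {"travel":[0,0,-1],"roll":0,"jaw":0},
  {"travel":[0,0,-1],"roll":0,"jaw":0},
  {"travel":[0,0,0],"roll":0,"jaw":0},
])

```text
clock: 16.45
tool_pos: [0.4986, -0.1523, 0.1681]
orientation: [179.9, -0.0, 52.0]
force: [3.2, 0.1, 3.2]
opening: 0.0119
gripper_force: 30.0
```

Emit:
apply_moves([
  {"travel":[0,0,-1],"roll":0,"jaw":0},
  {"travel":[0,0,-1],"roll":0,"jaw":0},
  {"travel":[0,0,0],"roll":0,"jaw":0},
  {"travel":[0,0,0],"roll":0,"jaw":0},
])

```text
clock: 16.85
tool_pos: [0.4979, -0.1523, 0.1697]
orientation: [-180.0, 0.0, 52.0]
force: [3.1, 0.3, 3.2]
opening: 0.0117
gripper_force: 30.0
```

Emit:
apply_moves([
  {"travel":[0,0,-1],"roll":0,"jaw":0},
  {"travel":[0,0,-1],"roll":0,"jaw":0},
  {"travel":[0,0,0],"roll":0,"jaw":0},
  {"travel":[0,0,0],"roll":0,"jaw":0},
])

```text
clock: 17.25
tool_pos: [0.4968, -0.1522, 0.171]
orientation: [-179.9, 0.1, 51.9]
force: [0.3, 0.2, -2.4]
opening: 0.0121
gripper_force: 30.0
```

Emit:
apply_moves([
  {"travel":[0,0,-1],"roll":0,"jaw":0},
  {"travel":[0,0,-1],"roll":0,"jaw":0},
  {"travel":[0,0,-1],"roll":0,"jaw":0},
  {"travel":[0,0,0],"roll":0,"jaw":0},
  {"travel":[0,0,0],"roll":0,"jaw":0},
])

```text
clock: 17.75
tool_pos: [0.4979, -0.1522, 0.1748]
orientation: [180.0, -0.0, 52.0]
force: [-0.5, -0.0, -2.9]
opening: 0.0119
gripper_force: 30.0
```

```bash
python3 - <<'E'
from h import *
o=ctrl.get_obs();print(o['clock'],o['tool_pos'],o['orientation'],o['force'],o['moment'],o['opening'])
E
```

```text
17.75 [ 0.4979 -0.1522  0.1748] [179.9934  -0.0066  51.9566] [-0.5302 -0.0102 -2.8848] [-0.114  -0.0747  0.0052] 0.011908584594292004
```

Emit:
apply_moves([
  {"travel":[0,0,-2],"roll":0,"jaw":0},
  {"travel":[0,0,-2],"roll":0,"jaw":0},
  {"travel":[0,0,-3],"roll":0,"jaw":0},
  {"travel":[0,0,-3],"roll":0,"jaw":0},
  {"travel":[0,0,-4],"roll":0,"jaw":0},
  {"travel":[0,0,-4],"roll":0,"jaw":0},
  {"travel":[0,0,-6],"roll":0,"jaw":0},
  {"travel":[0,0,-8],"roll":0,"jaw":0},
  {"travel":[0,0,-8],"roll":0,"jaw":0},
  {"travel":[0,0,-8],"roll":0,"jaw":0},
])

```text
clock: 18.75
tool_pos: [0.4981, -0.1522, 0.2237]
orientation: [180.0, -0.0, 52.0]
force: [0.2, 0.2, -3.7]
opening: 0.0119
gripper_force: 30.0
```

Emit:
apply_moves([
  {"travel":[0,0,-10],"roll":0,"jaw":0},
  {"travel":[0,0,-10],"roll":0,"jaw":0},
  {"travel":[0,0,-10],"roll":0,"jaw":0},
  {"travel":[0,0,-8],"roll":0,"jaw":0},
  {"travel":[0,0,-6],"roll":0,"jaw":0},
  {"travel":[0,0,-2],"roll":0,"jaw":0},
  {"travel":[0,0,0],"roll":0,"jaw":0},
  {"travel":[0,0,0],"roll":0,"jaw":0},
  {"travel":[0,0,0],"roll":0,"jaw":0},
])

```text
clock: 19.65
tool_pos: [0.4977, -0.1522, 0.2683]
orientation: [-180.0, 0.0, 52.0]
force: [0.3, 0.0, -3.3]
opening: 0.012
gripper_force: 30.0
```

```bash
python3 - <<'E'
from h import *
o=ctrl.get_obs();print(o['clock'],o['tool_pos'],o['orientation'],o['force'],o['moment'],o['opening'])
s=ctrl.snapshot('side')[...,::-1]
cv2.imwrite('pics/s6.png',cv2.resize(s[100:250,290:450],(640,600)))
E
```

```text
19.65 [ 0.4977 -0.1522  0.2683] [-179.9586    0.0291   51.9553] [ 0.3246  0.0098 -3.3162] [-0.0502 -0.071   0.0232] 0.011988120733899134
```

View pics/s6.png

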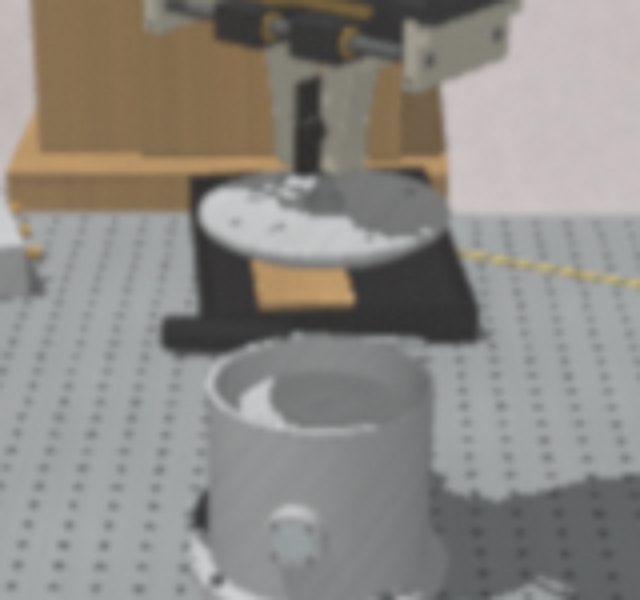

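The outer lid is held level about 10 cm above the oven at crop (323,215). The inner lid lies flat in the oven at crop (320,400), and nothing is touching.

```bash
python3 -c "
from plant import ctrl
print(ctrl.close_job())"
```

```text
the job is handed in; nothing more can be done
None
```

I handed in the job at 19.7 s with the outer lid held level about 10 cm above the oven; in the last side view the inner lid lies flat on the inner pot (the hand-in returned no verdict).

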